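Load two beech blanks into the spring-loaded feed magazine

ROBOT

A 6-joint arm with a two-finger parallel gripper is mounted at the origin on the work surface. World frame = base frame: x ahead of the robot, y to its left, z up, the work surface at z = 0. Lengths are in m, angles in rad, forces in N, time in s.
With the tool pointing down it reaches from about 0.35 to 0.875 m from the base axis. Payload 4.2 kg.
Tool frame: the origin (TCP) lies on the centre line of the jaws, within the pads' length; the fingertips stand bot.tip_reach ahead of it and the grasp point (between the pads) lies 2 mm behind it (bot.tip_reach is the distance from the TCP to the fingertips, in m); z points along the fingers, y is the line along which they close (so a half turn about z gives the same grasp; the last joint's range is limited). The gripper opens to 87 mm and grips with 3 to 60 N. Pads are 19 mm wide; open, the fingers measure 117 mm over their backs; the gripper's body (75 mm by 190 mm) begins 51 mm behind the grasp point.
Start: joints at [1.421, 0.385, 0.008, 0, -1.194, -0.259], TCP at [0.248, 0.573, 0.24] pointing down, gripper open.
Joint ranges: [-3.14, 3.14], [-1.21, 2.06], [-1.07, 1.41], [-3.16, 2.05], [-2.99, -0.16], [-3.1, 3.1]. Speed limits (rad/s): [2.79, 2.79, 3.14, 3.14, 3.14, 3.14].

INTERFACE

Orientations are given as a unit quaternion [x, y, z, w].
In Python, from bench import sense, imaging, order, bot gives the robot as it stands.
- The arm moves only by the tool servo_tool, never from a script. Its argument "plan" is a list that holds one entry, the list of rows, each a list of 7 numbers: the shift along the tool's x, y, z in mm, then the turn, a rotation vector about the tool's x, y, z in rad, then the finger opening in mm, from 0 to 87. In form: [[[dx, dy, dz, wx, wy, wz, fingers], ...]]. A call has 1 to 5 rows; each row shifts and turns the commanded pose from where the row before left it, along the tool's axes as they then stand; what a row does not reach is not made up. A row lasts 1/8 s, in which the tool goes at most 62.5 mm and 10.7 degrees, less where a joint would pass 70% of its speed; a pose out of reach is approached as far as the arm can. A call is refused whole if a number of a shift passes 62.5 or a number of a turn 0.188, either way. A call with a gripper value outside its range is refused whole. The fingers move at their own pace and stop on an object; "grip_force" is the grip in N (left out, the last holds). Time passes only in rows, so rows that do not move let the fingers close. It gives the time, the measured TCP pose, the force, the opening and the grip force at its end, in the units of the state.
- sense(): the state, without advancing time (a new reading comes with each control period).
- imaging.get_image(name): name is "side" or "top" or "wrist"; returns the picture (384x512x3 uint8, red, green, blue); there is no depth.
- imaging.camera_info(name): a dict with "intrinsics" (3x3 intrinsics, pixels), "pose" (4x4, takes a point from camera to world coordinates); the wrist camera has in their place "T_tool_cam" (4x4, takes a point from camera to tool coordinates, whose origin is the TCP and whose axes are the flange's). Camera axes: x right, y up, looking along -z (the intrinsics and any distortion apply to the point x, -y, -z); pixel columns grow to the right and rows downward; lengths in m; the calibration is good to about 2 mm. A picture is of the moment at which its call begins: read the wrist's pose just before it. camera_info takes no time and is no camera call.
- order.finish_job(): hands the job in; it is judged then, once.
Trained networks look in the newest picture that a camera, given by its name, has taken for a name from the list of things; names that differ only in an ending like _2 or _b are one class to them, and where a whole thing is asked for, a point or a joint stands for the part that bears it (a point fixed in the world has none). Each returns a list of dicts, best first, with "conf" (0 to 1); they miss things now and then, are a little off and sometimes report something else, mostly with a low value. They report only what shows in the picture. A call takes as long as a camera call. They do not tell look-alikes from the thing itself.
- imaging.find_in(camera, target): "xyz" ([x, y, z] in m, in world coordinates, good to about 4 mm: the middle of the surface that is visible of it).
- imaging.place_of(camera, target): "xyz" ([x, y, z] in m, in world coordinates, good to about 4 mm: a listed point, or the origin of a listed thing).
The state is a dict: "time": time; "joint_positions": joint angles; "qd": joint speeds; "tau": joint torques, N m; "tool_pos": TCP position; "tcp_rot": TCP orientation; "ft_force": force on the tool from outside, world axes, zero at the start; "torque": the same for the moment, N m; "opening": finger opening in m; "grip_force": force on a finger pad.
Only numpy, scipy, OpenCV 4.12 (cv2) and the standard library are available. Lean on these libraries where they do the work, as an engineer would, in place of code of your own. Each camera call takes 0.05 s, during which the arm holds its last target. There are 200 camera calls.

TASK

Load the two pale beech blanks into the green feed magazine, one at a time: push each one flat down from above past the two red retaining lips so that they snap over it and the spring holds it underneath, letting go of the first before adding the second on top of it. Leave the dark walnut blank where it lies.

Things in the scene. Friction and masses are not known exactly. Their poses are not given: they have to be found in the camera images.
- beech_a_center (a point): Pale beech blank, a block 90 x 40 x 30 mm (length, width, thickness), about 75 g, lying flat on the bench. Point at its centre, 15 mm above its underside; x along its length, y across its 40 mm width (the way to grip it), z up. Pushing it past the lips takes about 4 to 12 N; the spring then lifts it against them, its centre 15 mm below the mouth.
- beech_b_center (a point): Second pale beech blank, same size, point and axes; either may go first. The later one is pushed in on top of the earlier one, driving it 30 mm deeper. A blank just set in the mouth rests on the lips' slopes, underside about 16 mm above the mouth point; push until its top is 3 to 8 mm below that point, so that the lips snap in over its ends.
- walnut_center (a point): Dark brown walnut blank of the same size, point and axes as the beech ones: a bystander, not to be loaded or moved.
- magazine_mouth (a point): Slot centre of green magazine, level with the red lips' underside, 115 mm above bench. x: slot length (blank's length, either way round), y across, z up. Steel end channels give a blank 6 mm play each way in x, 5 in y; flared in y, tops 25 mm above this point. Long sides open over 70 mm, 95 mm deep: fingers can go down with the blank. Lips at x = +-35 mm yield outward; sprung black follower below, 75 mm travel.
There are look-alikes about, which are no part of the job. Leave any blue or purple look-alike of the part that bears beech_a_center alone.

How it is judged:
On the way, in this order (a step that is already met when the one before it is completed fails the run):
1. one beech blank is held under the lips, let go of, while the other is not yet in (contact force between the fingers and anything else below 0.2 N and (((z of beech_a_center in the frame of magazine_mouth between -0.06 and -0.011 m and x of beech_a_center in the frame of magazine_mouth between -0.012 and 0.012 m and y of beech_a_center in the frame of magazine_mouth between -0.012 and 0.012 m and angle between beech_a_center's own z axis and vertical below 0.18 rad) and not (z of beech_b_center in the frame of magazine_mouth between -0.06 and -0.011 m and x of beech_b_center in the frame of magazine_mouth between -0.012 and 0.012 m and y of beech_b_center in the frame of magazine_mouth between -0.012 and 0.012 m and angle between beech_b_center's own z axis and vertical below 0.18 rad)) or ((z of beech_b_center in the frame of magazine_mouth between -0.06 and -0.011 m and x of beech_b_center in the frame of magazine_mouth between -0.012 and 0.012 m and y of beech_b_center in the frame of magazine_mouth between -0.012 and 0.012 m and angle between beech_b_center's own z axis and vertical below 0.18 rad) and not (z of beech_a_center in the frame of magazine_mouth between -0.06 and -0.011 m and x of beech_a_center in the frame of magazine_mouth between -0.012 and 0.012 m and y of beech_a_center in the frame of magazine_mouth between -0.012 and 0.012 m and angle between beech_a_center's own z axis and vertical below 0.18 rad)))), for 0.1 s.
2. both beech blanks are held under the lips (z of beech_a_center in the frame of magazine_mouth between -0.06 and -0.011 m and x of beech_a_center in the frame of magazine_mouth between -0.012 and 0.012 m and y of beech_a_center in the frame of magazine_mouth between -0.012 and 0.012 m and angle between each of beech_a_center, beech_b_center's own z axis and vertical below 0.18 rad and z of beech_b_center in the frame of magazine_mouth between -0.06 and -0.011 m and x of beech_b_center in the frame of magazine_mouth between -0.012 and 0.012 m and y of beech_b_center in the frame of magazine_mouth between -0.012 and 0.012 m), for 0.1 s.
At the end, for the whole second after the job is handed in: Both beech blanks lie flat (within 10 degrees) in the magazine below the lips, one on the other: each one's centre within 12 mm of the mouth's axis in x and in y and 11 to 60 mm below it, let go of; the walnut blank is within 25 mm of where it started (all of step 2 and contact force between the fingers and anything else below 0.2 N and distance of walnut_center from where it was at the start of the episode below 0.025 m); the robot touches nothing.
It fails at once if the walnut blank is moved by more than 25 mm (distance of walnut_center from where it was at the start of the episode above 0.025 m).
It also fails if it takes over 64 s, if anything falls off the work surface, if the arm or the gripper's body presses on something with over 40 N, if the wrist force passes 120 N, or if a joint passes its speed limit or range.

## Working session

There is one attempt and no reset: what is moved stays moved. The work goes in short steps, Python scripts to look and compute and a tool call to move; the robot and the scene stay as the last step left them, time stands still between calls to the robot, and variables do not carry over. Pictures are saved under pics/ and viewed, at most 10 in all, crops included, and the job is handed in when it is done.

Besides the shell and the picture viewer there is one more tool, called in YAML: its name, and indented under it one key for each argument. servo_tool: Moves the arm, as the interface text tells. Its arguments: {"type":"object","properties":{"plan":{"type":"array"},"grip_force":{"type":"number"}},"required":["plan"]}

```bash
mkdir -p pics; python3 - <<'E'
from bench import sense, imaging, order, bot
import cv2,numpy as np
s=sense();print(s['time'],s['tool_pos'],s['tcp_rot'],bot.tip_reach,s['opening'])
ims=[]
for c in ['top','side']:
    im=imaging.get_image(c);cv2.imwrite(f'pics/{c}0.png',im[:,:,::-1])
    for t in ['beech_a_center','walnut_center','magazine_mouth']:
        print(c,t,[(np.round(d['xyz'],4).tolist(),round(d['conf'],2)) for d in imaging.place_of(c,t)])
    i=imaging.camera_info(c);print(np.round(i['intrinsics'],1).tolist(),np.round(i['pose'],4).tolist(),[k for k in i])
print(imaging.camera_info('wrist'))
E
```

```text
0.0 [0.24817259 0.57298209 0.23840749] [ 9.79164641e-01 -2.03064823e-01 -1.88576187e-04  1.11745471e-03] 0.017 0.08659135186790537
top beech_a_center [([0.6027, -0.1936, 0.0172], 0.97), ([0.3502, -0.1522, 0.0165], 0.95), ([0.4206, 0.0088, 0.0138], 0.93), ([0.5798, 0.0477, 0.0185], 0.92), ([0.4831, -0.1049, 0.0129], 0.74)]
top walnut_center []
top magazine_mouth [([0.5466, 0.2316, 0.113], 0.89)]
[[355.6, 0.0, 257.0], [0.0, 355.6, 183.5], [0.0, 0.0, 1.0]] [[-0.024, 0.9928, -0.1173, 0.4312], [-0.9996, -0.0259, -0.0144, -0.0198], [-0.0174, 0.1169, 0.993, 0.7777], [0.0, 0.0, 0.0, 1.0]] ['intrinsics', 'pose']
side beech_a_center [([0.3453, -0.1491, 0.0158], 0.79), ([0.4829, -0.1049, 0.0177], 0.77), ([0.5832, 0.053, 0.0234], 0.73), ([0.6032, -0.1952, 0.0167], 0.67), ([0.4258, 0.0052, 0.0138], 0.57)]
side walnut_center []
side magazine_mouth [([0.5421, 0.2359, 0.1144], 0.84)]
[[490.4, 0.0, 252.9], [0.0, 490.4, 190.9], [0.0, 0.0, 1.0]] [[-0.9627, 0.2157, -0.1632, 0.3297], [-0.2703, -0.7456, 0.6092, 0.6861], [0.0097, 0.6306, 0.7761, 0.9746], [0.0, 0.0, 0.0, 1.0]] ['intrinsics', 'pose']
{'intrinsics': array([[266.67119878,   0.        , 256.49094637],
       [  0.        , 266.67119878, 191.83919189],
       [  0.        ,   0.        ,   1.        ]]), 'T_tool_cam': array([[ 2.12538861e-05,  9.54622255e-01,  2.97819325e-01,
         8.25557197e-02],
       [ 9.99999999e-01, -1.03727965e-05, -3.81163438e-05,
        -6.46209503e-04],
       [-3.32974908e-05,  2.97819326e-01, -9.54622254e-01,
        -1.46463148e-01],
       [ 0.00000000e+00,  0.00000000e+00,  0.00000000e+00,
         1.00000000e+00]])}
```

View pics/top0.png

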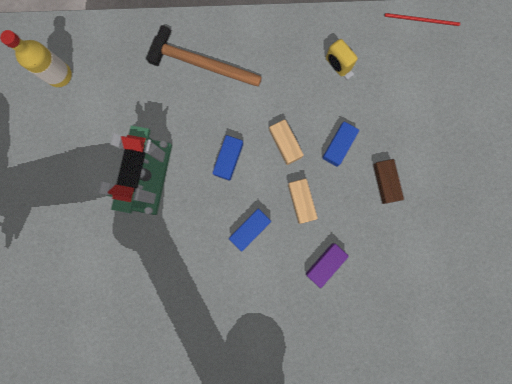

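View pics/side0.png

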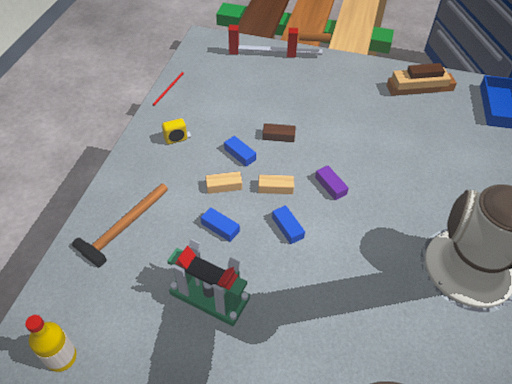

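Top picture: the beech candidates are (286,142) and (303,201). The walnut is at (389,181), the blue look-alikes at (228,158), (341,143) and (250,229), and the purple one at (327,265). Only the two pale tan blocks fit "beech". The magazine is at (135,170), with its red lips at about (133,143) and (124,190). The side view agrees, with beech at (224,183) and (276,184). I'll measure these and confirm them in an enlarged crop.

```bash
cat > h.py <<'E'
import numpy as np, cv2
from scipy.spatial.transform import Rotation as R
from bench import sense, imaging
def tcp(s):
    T=np.eye(4);T[:3,:3]=R.from_quat(s['tcp_rot']).as_matrix();T[:3,3]=s['tool_pos'];return T
def cam(c,s=None):
    i=imaging.camera_info(c);P=i['pose'] if c!='wrist' else tcp(s)@i['T_tool_cam'];return i['intrinsics'],P
def back(K,P,px,z):
    px=np.atleast_2d(px).astype(float)
    d=np.c_[(px[:,0]-K[0,2])/K[0,0],-(px[:,1]-K[1,2])/K[1,1],-np.ones(len(px))]@P[:3,:3].T
    return P[:3,3]+d*((z-P[2,3])/d[:,2])[:,None]
def proj(K,P,X):
    c=(np.atleast_2d(X)-P[:3,3])@P[:3,:3];return np.c_[K[0,2]-K[0,0]*c[:,0]/c[:,2],K[1,2]+K[1,1]*c[:,1]/c[:,2]]
def mask(im,kind):
    h=cv2.cvtColor(im,cv2.COLOR_RGB2HSV)
    if kind=='beech': return cv2.inRange(h,(8,60,150),(25,180,255))
    m=cv2.inRange(h,(0,150,80),(8,255,255))|cv2.inRange(h,(172,150,80),(180,255,255))
    return m
def blobs(m,amin):
    return [c[:,0] for c in cv2.findContours(m,cv2.RETR_EXTERNAL,cv2.CHAIN_APPROX_NONE)[0] if cv2.contourArea(c)>amin]
def rect(XY):
    (c,(w,h),a)=cv2.minAreaRect((XY[:,:2]*1000).astype(np.float32))
    if w<h: w,h,a=h,w,a+90
    return np.round(c,1),round(w,1),round(h,1),round((a+90)%180-90,1)
E
python3 - <<'E'
from h import *
for c in ['top','side']:
    im=cv2.imread(f'pics/{c}0.png')[:,:,::-1];K,P=cam(c)
    for k,z in [('beech',.03),('red',.12)]:
        for b in blobs(mask(im,k),60):
            print(c,k,b.mean(0).round(),rect(back(K,P,b,z)))
im=cv2.imread('pics/top0.png')
a=cv2.resize(im[110:230,200:345],None,fx=3,fy=3,interpolation=2);b=cv2.resize(im[115:235,95:190],None,fx=3,fy=3,interpolation=2)
cv2.imwrite('pics/crop.png',np.hstack([a,b]))
E
```

```text
top beech [303. 201.] (array([ 480.9, -104.3]), 88.4, 39.3, 13.4)
top beech [286. 141.] (array([609.7, -73.9]), 90.7, 39.5, 24.4)
top beech [216.  67.] (array([782.1,  76.2]), 202.7, 15.6, 68.2)
top beech [32. 60.] (array([815.7, 489.5]), 80.3, 60.3, 24.7)
top beech [344.  56.] (array([ 799.5, -209.8]), 73.0, 40.5, 29.7)
top red [122. 193.] (array([498.8, 245.2]), 43.9, 26.6, 77.4)
top red [133. 143.] (array([593.4, 224.6]), 44.1, 26.8, 77.1)
top red [10. 38.] (array([810.8, 473.3]), 39.8, 26.5, 50.2)
top red [422.  19.] (array([ 823.8, -340. ]), 143.8, 6.5, 80.3)
side beech [130. 216.] (array([785.7,  94.2]), 230.7, 25.4, 68.8)
side beech [277. 181.] (array([ 481.3, -102.5]), 88.2, 43.4, 10.4)
side beech [224. 182.] (array([606.8, -63.5]), 89.3, 59.9, 24.6)
side beech [426.  78.] (array([ 145., -641.]), 175.8, 75.8, 22.3)
side beech [355.  26.] (array([ 392.2, -874.7]), 344.8, 128.0, 89.9)
side beech [307.  26.] (array([ 540.4, -850.4]), 294.7, 154.6, -90.0)
side red [ 34. 323.] (array([809.8, 426.9]), 35.4, 26.7, -23.1)
side red [228. 278.] (array([496.8, 239.4]), 43.9, 25.9, 77.7)
side red [185. 258.] (array([592.2, 218.2]), 46.1, 27.8, 79.3)
side red [292.  43.] (array([ 552. , -573.4]), 149.0, 27.6, -77.6)
```

View pics/crop.png

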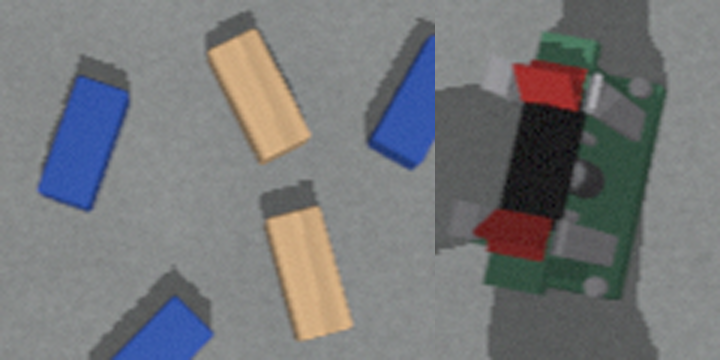

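The crop confirms it: the two pale wooden blocks are beech, A at top px (303,201) and B at (286,142). The blue ones are look-alikes. The magazine's red lips and black follower lie at a yaw of about -12°. I'll start with A.

```bash
cat >> h.py <<'E'
def plan(xyz,yaw,n,s=None):
    "rows from the measured pose to a downward pose with tool x at yaw deg (mod 180)"
    s=s or sense();T=tcp(s);Rm=T[:3,:3];p=T[:3,3]
    cur=np.degrees(np.arctan2(Rm[1,0],Rm[0,0]));dy=(yaw-cur+90)%180-90
    Rt=R.from_euler('z',yaw if abs((yaw-cur+180)%360-180)<91 else yaw+180,degrees=True).as_matrix()@np.diag([1,-1,-1.])
    w=R.from_matrix(Rm.T@Rt).as_rotvec()/n
    print('cur',p.round(4),'yaw',cur.round(2),'f',np.round(s['ft_force'],1),'open',round(s['opening'],4),'grip',np.round(s['grip_force'],1),'t',round(s['time'],2),'dyaw',dy.round(1))
    st=(np.array(xyz)-p)/n*1000
    for k in range(n):
        print((Rm.T@st).round(1).tolist(),w.round(3).tolist());Rm=Rm@R.from_rotvec(w).as_matrix()
E
python3 -c "
from h import *
plan([.481,-.104,.14],13.4,15)"
```

```text
cur [0.2484 0.5734 0.2394] yaw -23.43 f [ 0.2 -0.3  0.6] open 0.0874 grip 0.0 t 0.4 dyaw 36.8
[32.2, 35.3, 6.6] [0.0, 0.0, -0.043]
[30.6, 36.6, 6.6] [0.0, 0.0, -0.043]
[29.0, 37.9, 6.6] [0.0, 0.0, -0.043]
[27.4, 39.1, 6.6] [0.0, 0.0, -0.043]
[25.7, 40.2, 6.6] [0.0, 0.0, -0.043]
[23.9, 41.3, 6.6] [0.0, 0.0, -0.043]
[22.2, 42.3, 6.6] [0.0, 0.0, -0.043]
[20.3, 43.2, 6.6] [0.0, 0.0, -0.043]
[18.5, 44.0, 6.6] [0.0, 0.0, -0.043]
[16.6, 44.8, 6.6] [0.0, 0.0, -0.043]
[14.6, 45.5, 6.6] [0.0, 0.0, -0.043]
[12.7, 46.0, 6.6] [0.0, 0.0, -0.043]
[10.7, 46.5, 6.6] [0.0, 0.0, -0.043]
[8.7, 47.0, 6.6] [0.0, 0.0, -0.043]
[6.7, 47.3, 6.6] [0.0, 0.0, -0.043]
```

servo_tool:
  plan:
    - [[32,35,0,0,0,-0.043,87],[31,37,0,0,0,-0.043,87],[29,38,0,0,0,-0.043,87],[27,39,0,0,0,-0.043,87],[26,40,0,0,0,-0.043,87]]

```text
time: 1.02
tool_pos: [0.3264, 0.3464, 0.2398]
tcp_rot: [0.995, -0.096, 0.0, -0.0]
ft_force: [-0.2, -0.3, 1.1]
opening: 0.087
grip_force: 0.0
```

servo_tool:
  plan:
    - [[24,41,0,0,0,-0.043,87],[22,42,0,0,0,-0.043,87],[20,43,0,0,0,-0.043,87],[19,44,10,0,0,-0.043,87],[17,45,15,0,0,-0.043,87]]

```text
time: 1.65
tool_pos: [0.4052, 0.1216, 0.2151]
tcp_rot: [1.0, 0.012, 0.001, -0.001]
ft_force: [0.7, 1.2, 0.8]
opening: 0.0867
grip_force: 0.0
```

servo_tool:
  plan:
    - [[15,45,15,0,0,-0.043,87],[13,46,15,0,0,-0.043,87],[11,47,15,0,0,-0.043,87],[9,47,15,0,0,-0.043,87],[7,47,15,0,0,-0.043,87]]

```text
time: 2.28
tool_pos: [0.4849, -0.104, 0.1394]
tcp_rot: [0.993, 0.119, 0.001, 0.0]
ft_force: [0.5, 0.8, 1.0]
opening: 0.0867
grip_force: 0.0
```

servo_tool:
  plan:
    - [[0,0,0,0,0,0,87],[0,0,0,0,0,0,87]]

```text
time: 2.52
tool_pos: [0.4842, -0.1024, 0.1396]
tcp_rot: [0.993, 0.117, -0.0, -0.0]
ft_force: [0.1, 0.4, 0.3]
opening: 0.0873
grip_force: 0.0
```

```bash
python3 - <<'E'
from h import *
s=sense();im=imaging.get_image('wrist');cv2.imwrite('pics/w1.png',im[:,:,::-1]);K,P=cam('wrist',s)
for b in blobs(mask(im,'beech'),300): print(b.min(0),b.max(0),rect(back(K,P,b,.03)))
plan([.481,-.104,.021],13.4,3,s)
E
```

```text
[238 152] [279 235] (array([ 483.6, -104.3]), 88.0, 40.2, 13.5)
[228   0] [289 106] (array([610.7, -74.4]), 85.5, 39.8, 24.8)
cur [ 0.4842 -0.1024  0.1396] yaw 13.49 f [0.1 0.4 0.3] open 0.0873 grip 0.0 t 2.52 dyaw -0.1
[-1.1, 0.3, 39.5] [-0.0, 0.0, 0.001]
[-1.1, 0.3, 39.5] [-0.0, 0.0, 0.001]
[-1.1, 0.3, 39.5] [-0.0, 0.0, 0.001]
```

View pics/w1.png

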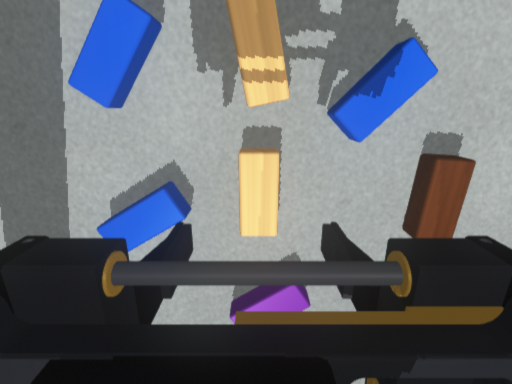

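servo_tool:
  plan:
    - [[-1,1.5,40,0,0,0,87],[0,0,40,0,0,0,87],[0,0,28,0,0,0,87],[0,0,10,0,0,0,87],[0,0,0,0,0,0,60]]
  grip_force: 55

```text
time: 3.2
tool_pos: [0.484, -0.1034, 0.0219]
tcp_rot: [0.993, 0.119, 0.0, 0.0]
ft_force: [-0.1, 0.8, -0.2]
opening: 0.0827
grip_force: 0.0
```

servo_tool:
  plan:
    - [[0,0,0,0,0,0,30],[0,0,0,0,0,0,30],[0,0,0,0,0,0,30],[0,0,0,0,0,0,30]]

```text
time: 3.7
tool_pos: [0.4838, -0.1042, 0.0219]
tcp_rot: [0.993, 0.118, 0.0, 0.0]
ft_force: [-0.3, 0.3, -0.4]
opening: 0.0446
grip_force: 0.0
```

servo_tool:
  plan:
    - [[0,0,-20,0,0,0,30],[0,0,-50,0,0,0,30],[0,0,-50,0,0,0,30],[0,0,-50,0,0,0,30],[0,0,-30,0,0,0,30]]

```text
time: 4.32
tool_pos: [0.484, -0.1042, 0.2243]
tcp_rot: [0.993, 0.118, 0.002, 0.0]
ft_force: [0.1, 0.7, -1.2]
opening: 0.0393
grip_force: 55.0
```

```bash
python3 -c "
from h import *
plan([.545,.234,.22],-12.3,9)"
```

```text
cur [ 0.484  -0.1042  0.2243] yaw 13.52 f [ 0.1  0.7 -1.2] open 0.0393 grip 55.0 t 4.33 dyaw -25.8
[15.4, -34.9, 0.5] [-0.0, -0.0, 0.05]
[13.6, -35.7, 0.5] [-0.0, -0.0, 0.05]
[11.8, -36.3, 0.5] [-0.0, -0.0, 0.05]
[10.0, -36.9, 0.5] [-0.0, -0.0, 0.05]
[8.1, -37.3, 0.5] [-0.0, -0.0, 0.05]
[6.2, -37.7, 0.5] [-0.0, -0.0, 0.05]
[4.3, -37.9, 0.5] [-0.0, -0.0, 0.05]
[2.4, -38.1, 0.5] [-0.0, -0.0, 0.05]
[0.5, -38.2, 0.5] [-0.0, -0.0, 0.05]
```

servo_tool:
  plan:
    - [[15,-35,0,0,0,0.05,30],[14,-36,0,0,0,0.05,30],[12,-36,0,0,0,0.05,30],[10,-37,0,0,0,0.05,30],[8,-37,0,0,0,0.05,30]]

```text
time: 4.95
tool_pos: [0.5172, 0.0848, 0.2213]
tcp_rot: [1.0, -0.008, -0.0, 0.0]
ft_force: [-0.7, -0.5, 0.0]
opening: 0.0396
grip_force: 55.0
```

servo_tool:
  plan:
    - [[6,-38,0,0,0,0.05,30],[4,-38,0,0,0,0.05,30],[2,-38,0,0,0,0.05,30],[0,-38,0,0,0,0.05,30]]

```text
time: 5.45
tool_pos: [0.5427, 0.2353, 0.2211]
tcp_rot: [0.994, -0.108, -0.0, 0.0]
ft_force: [0.1, 0.4, -0.8]
opening: 0.0397
grip_force: 55.0
```

servo_tool:
  plan:
    - [[0,0,0,0,0,0,30],[0,0,0,0,0,0,30]]

```text
time: 5.7
tool_pos: [0.5425, 0.2338, 0.221]
tcp_rot: [0.994, -0.107, -0.001, 0.0]
ft_force: [-0.2, -0.6, -1.1]
opening: 0.0392
grip_force: 55.0
```

```bash
python3 - <<'E'
from h import *
plan([.545,.234,.22],-12.3,1)
ims=[]
for c in ['wrist','side','top']:
    s=sense();im=imaging.get_image(c);K,P=cam(c,s)
    print(c,[(np.round(d['xyz'],4).tolist(),round(d['conf'],2)) for d in imaging.place_of(c,'magazine_mouth')])
    print([(np.round(d['xyz'],4).tolist(),round(d['conf'],2)) for d in imaging.place_of(c,'beech_a_center') if d['xyz'][2]>.1])
    for b in blobs(mask(im,'red'),200): print('red',b.mean(0),rect(back(K,P,b,.12)))
    im=im[:,:,::-1].copy()
    # hypothesised mouth frame drawn
    a=np.radians(-12.3);ex=np.array([np.cos(a),np.sin(a),0]);ey=np.array([-ex[1],ex[0],0]);c0=np.array([.545,.234,.115])
    for q in proj(K,P,[c0,c0+.045*ex,c0-.045*ex,c0+.02*ey,c0-.02*ey]): cv2.circle(im,tuple(int(v) for v in q.round()),1,(255,255,0),-1)
    q=proj(K,P,[c0])[0];ims.append(im)
    if c=='wrist': cv2.imwrite('pics/w2.png',im)
    if c=='side': ims=cv2.resize(im[160:340,120:300],None,fx=3,fy=3,interpolation=2);cv2.imwrite('pics/s2.png',ims);ims=[]
E
```

```text
cur [0.5425 0.2338 0.221 ] yaw -12.24 f [-0.2 -0.6 -1.1] open 0.0392 grip 55.0 t 5.7 dyaw -0.1
[2.4, -0.8, 1.0] [0.001, 0.001, 0.001]
wrist []
[([0.5444, 0.2301, 0.2063], 0.85)]
red [257.46969697 140.98484848] (array([594.7, 222. ]), 37.7, 26.3, 77.8)
side [([0.5457, 0.2389, 0.1131], 0.67)]
[([0.5394, 0.2312, 0.2105], 0.56)]
red [ 34.08333333 323.        ] (array([810.7, 427.2]), 36.9, 27.8, -23.8)
red [227.26 278.98] (array([497.3, 241.8]), 38.9, 27.2, 77.3)
top [([0.5494, 0.2332, 0.1144], 0.58)]
[]
red [121.77777778 192.9047619 ] (array([498.6, 245.2]), 43.9, 26.3, 77.3)
red [ 9.52173913 38.47826087] (array([810.9, 473.3]), 39.9, 26.5, 50.2)
```

View pics/w2.png

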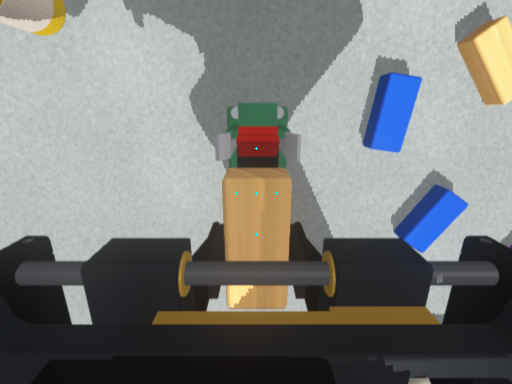

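View pics/s2.png

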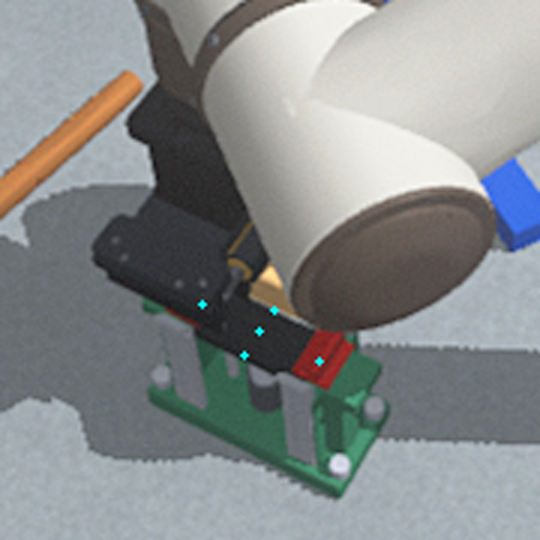

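The wrist view shows the held blank (cols 223–290) in line with the far lip (col 257). The mouth comes out near (546.3, 233.5) at yaw -12.3°. The fingers closed while the lift was starting, so I'll check how deep the blank sits in the grip.

```bash
python3 - <<'E'
from h import *
im=cv2.imread('pics/w2.png')[:,:,::-1];g=cv2.cvtColor(im,cv2.COLOR_RGB2HSV)
m=cv2.inRange(g,(5,80,90),(28,220,255))
for r in range(162,236,6):
    c=np.where(m[r,200:310])[0]+200;print(r,(c.min(),c.max(),im[r,262].tolist()) if len(c) else None)
T=imaging.camera_info('wrist');K,P=T['intrinsics'],T['T_tool_cam']
for z in (-8,-4,0,4,8,12):
    print(z,proj(K,P,np.array([[45,-20,z],[45,20,z],[20,-20,z],[20,20,z]])/1e3).round(0).tolist())
E
python3 - <<'E'
import cv2
im=cv2.imread('pics/w2.png');cv2.imwrite('pics/w2c.png',cv2.resize(im[120:250,190:320],None,fx=4,fy=4,interpolation=0))
E
```

```text
162 None
168 (np.int64(229), np.int64(283), [139, 108, 71])
174 (np.int64(226), np.int64(288), [152, 119, 77])
180 (np.int64(223), np.int64(291), [197, 157, 98])
186 (np.int64(222), np.int64(291), [203, 160, 101])
192 (np.int64(223), np.int64(291), [202, 160, 101])
198 (np.int64(223), np.int64(290), [202, 159, 101])
204 (np.int64(223), np.int64(290), [201, 159, 101])
210 (np.int64(223), np.int64(290), [189, 148, 93])
216 (np.int64(224), np.int64(290), [185, 146, 91])
222 (np.int64(224), np.int64(290), [186, 146, 92])
228 (np.int64(224), np.int64(290), [185, 145, 91])
234 (np.int64(224), np.int64(289), [184, 144, 90])
-8 [[220.0, 182.0], [295.0, 182.0], [222.0, 225.0], [293.0, 225.0]]
-4 [[221.0, 180.0], [294.0, 180.0], [223.0, 222.0], [292.0, 222.0]]
0 [[222.0, 178.0], [293.0, 178.0], [224.0, 219.0], [291.0, 219.0]]
4 [[223.0, 177.0], [292.0, 177.0], [225.0, 217.0], [290.0, 217.0]]
8 [[224.0, 175.0], [291.0, 175.0], [225.0, 214.0], [290.0, 214.0]]
12 [[225.0, 173.0], [290.0, 173.0], [226.0, 212.0], [289.0, 212.0]]
```

View pics/w2c.png

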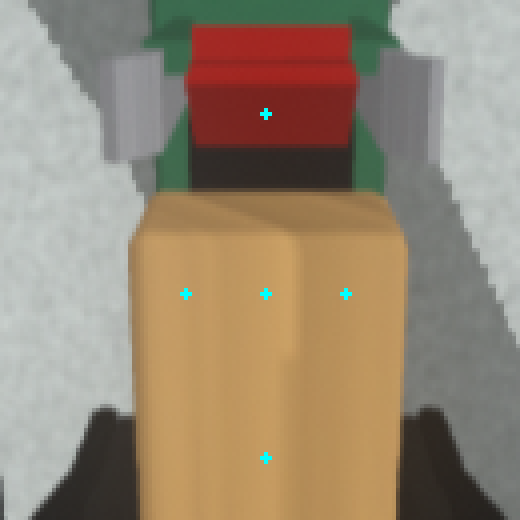

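The grip holds the blank with its top about level with the TCP and its underside about 31 mm below it. The fingers cover half the thickness. The lip's inner edge (row 157) puts the mouth 3.8 mm ahead in tool x. I'll shift over and descend, watching the force.

servo_tool:
  plan:
    - [[3.5,0,20,0,0,0,30],[0,0,20,0,0,0,30],[0,0,5,0,0,0,30],[0,0,0,0,0,0,30]]
  grip_force: 60

```text
time: 6.65
tool_pos: [0.5466, 0.2335, 0.1767]
tcp_rot: [0.994, -0.107, 0.0, 0.0]
ft_force: [-0.1, 0.6, -0.4]
opening: 0.0398
grip_force: 60.0
```

servo_tool:
  plan:
    - [[0,0,4,0,0,0,30],[0,0,0,0,0,0,30]]

```text
time: 6.9
tool_pos: [0.5464, 0.2336, 0.1728]
tcp_rot: [0.994, -0.107, 0.0, -0.0]
ft_force: [-0.7, -0.7, 0.6]
opening: 0.0394
grip_force: 60.0
```

servo_tool:
  plan:
    - [[0,0,4,0,0,0,30],[0,0,0,0,0,0,30]]

```text
time: 7.15
tool_pos: [0.5462, 0.2334, 0.1682]
tcp_rot: [0.994, -0.107, -0.0, 0.0]
ft_force: [0.7, 0.3, 0.0]
opening: 0.0396
grip_force: 60.0
```

servo_tool:
  plan:
    - [[0,0,4,0,0,0,30],[0,0,0,0,0,0,30]]

```text
time: 7.4
tool_pos: [0.5462, 0.2334, 0.1641]
tcp_rot: [0.994, -0.107, -0.0, 0.0]
ft_force: [0.3, 1.1, -0.7]
opening: 0.0394
grip_force: 60.0
```

servo_tool:
  plan:
    - [[0,0,4,0,0,0,30],[0,0,0,0,0,0,30]]

```text
time: 7.65
tool_pos: [0.5463, 0.2335, 0.1602]
tcp_rot: [0.994, -0.107, -0.0, 0.0]
ft_force: [-0.6, 0.4, -1.1]
opening: 0.0394
grip_force: 60.0
```

servo_tool:
  plan:
    - [[0,0,4,0,0,0,30],[0,0,0,0,0,0,30]]

```text
time: 7.9
tool_pos: [0.5466, 0.2338, 0.1567]
tcp_rot: [0.994, -0.107, 0.0, -0.0]
ft_force: [0.5, 1.1, 0.1]
opening: 0.0398
grip_force: 60.0
```

servo_tool:
  plan:
    - [[0,0,4,0,0,0,30],[0,0,0,0,0,0,30]]

```text
time: 8.15
tool_pos: [0.5465, 0.2337, 0.1526]
tcp_rot: [0.994, -0.107, 0.0, -0.0]
ft_force: [-0.3, 0.3, 1.1]
opening: 0.0395
grip_force: 60.0
```

servo_tool:
  plan:
    - [[0,0,4,0,0,0,30],[0,0,0,0,0,0,30]]

```text
time: 8.4
tool_pos: [0.5464, 0.2336, 0.1484]
tcp_rot: [0.994, -0.107, 0.0, -0.0]
ft_force: [0.5, 0.7, 2.3]
opening: 0.0393
grip_force: 60.0
```

servo_tool:
  plan:
    - [[0,0,4,0,0,0,30],[0,0,0,0,0,0,30]]

```text
time: 8.65
tool_pos: [0.5457, 0.2333, 0.1435]
tcp_rot: [0.994, -0.107, -0.001, 0.0]
ft_force: [0.7, 1.0, 0.1]
opening: 0.0396
grip_force: 60.0
```

servo_tool:
  plan:
    - [[0,0,4,0,0,0,30],[0,0,0,0,0,0,30]]

```text
time: 8.9
tool_pos: [0.546, 0.2332, 0.1397]
tcp_rot: [0.994, -0.107, -0.001, 0.0]
ft_force: [0.4, 0.2, -1.9]
opening: 0.0396
grip_force: 60.0
```

servo_tool:
  plan:
    - [[0,0,4,0,0,0,30],[0,0,0,0,0,0,30]]

```text
time: 9.15
tool_pos: [0.546, 0.2333, 0.1362]
tcp_rot: [0.994, -0.107, -0.0, 0.0]
ft_force: [-1.0, 0.2, 0.5]
opening: 0.0399
grip_force: 60.0
```

servo_tool:
  plan:
    - [[0,0,4,0,0,0,30],[0,0,0,0,0,0,30]]

```text
time: 9.4
tool_pos: [0.5462, 0.2333, 0.1322]
tcp_rot: [0.994, -0.107, -0.0, 0.0]
ft_force: [-0.3, -0.7, 0.6]
opening: 0.0396
grip_force: 60.0
```

servo_tool:
  plan:
    - [[0,0,4,0,0,0,30],[0,0,0,0,0,0,30]]

```text
time: 9.65
tool_pos: [0.5464, 0.2334, 0.1282]
tcp_rot: [0.994, -0.107, -0.0, 0.0]
ft_force: [0.7, -1.2, 1.9]
opening: 0.0393
grip_force: 60.0
```

servo_tool:
  plan:
    - [[0,0,4,0,0,0,30],[0,0,0,0,0,0,30]]

```text
time: 9.9
tool_pos: [0.5465, 0.2335, 0.1242]
tcp_rot: [0.994, -0.107, 0.0, 0.0]
ft_force: [0.3, -0.7, 1.2]
opening: 0.0396
grip_force: 60.0
```

servo_tool:
  plan:
    - [[0,0,4,0,0,0,30],[0,0,0,0,0,0,30]]

```text
time: 10.15
tool_pos: [0.5465, 0.2335, 0.1202]
tcp_rot: [0.994, -0.107, 0.0, -0.0]
ft_force: [0.6, -0.9, 2.3]
opening: 0.0396
grip_force: 60.0
```

servo_tool:
  plan:
    - [[0,0,4,0,0,0,30],[0,0,0,0,0,0,30]]

```text
time: 10.4
tool_pos: [0.5465, 0.2336, 0.1162]
tcp_rot: [0.994, -0.107, 0.0, -0.0]
ft_force: [0.1, -0.3, 2.2]
opening: 0.0396
grip_force: 60.0
```

servo_tool:
  plan:
    - [[0,0,4,0,0,0,30],[0,0,0,0,0,0,30]]

```text
time: 10.65
tool_pos: [0.5465, 0.2336, 0.1122]
tcp_rot: [0.994, -0.107, 0.0, -0.0]
ft_force: [0.0, -1.5, 2.5]
opening: 0.0391
grip_force: 60.0
```

Forces are low and rising gently, which is the spring. Going deeper does no harm, so I'll press to a TCP height of about 0.102 to be sure of the snap, let go, retreat and look.

servo_tool:
  plan:
    - [[0,0,4,0,0,0,30],[0,0,4,0,0,0,30],[0,0,2,0,0,0,30],[0,0,0,0,0,0,30]]

```text
time: 11.15
tool_pos: [0.5465, 0.2336, 0.1024]
tcp_rot: [0.994, -0.107, 0.0, 0.0]
ft_force: [0.9, -1.7, 2.7]
opening: 0.0396
grip_force: 60.0
```

servo_tool:
  plan:
    - [[0,0,0,0,0,0,60],[0,0,0,0,0,0,70],[0,0,0,0,0,0,70],[0,0,0,0,0,0,70]]

```text
time: 11.65
tool_pos: [0.5461, 0.2334, 0.1022]
tcp_rot: [0.994, -0.107, -0.0, 0.0]
ft_force: [-0.4, 0.6, -0.1]
opening: 0.0675
grip_force: 0.0
```

servo_tool:
  plan:
    - [[0,0,-20,0,0,0,70],[0,0,-40,0,0,0,70],[0,0,-40,0,0,0,87],[0,0,-20,0,0,0,87],[0,0,0,0,0,0,87]]

```text
time: 12.28
tool_pos: [0.547, 0.234, 0.2243]
tcp_rot: [0.994, -0.107, 0.001, -0.001]
ft_force: [-0.2, 0.4, -0.2]
opening: 0.0856
grip_force: 0.0
```

```bash
python3 - <<'E'
from h import *
c='wrist';s=sense();im=imaging.get_image(c);K,P=cam(c,s)
for cc in ['wrist','side','top']:
    if cc!='wrist': imaging.get_image(cc)
    print(cc,[(np.round(d['xyz'],4).tolist(),round(d['conf'],2)) for d in imaging.place_of(cc,'beech_a_center')])
for b in blobs(mask(im,'red'),150): print('red',rect(back(K,P,b,.12)))
for b in blobs(mask(im,'beech'),150): print('beech',b.min(0),b.max(0),rect(back(K,P,b,.115)))
v=imaging.get_image('side')
cv2.imwrite('pics/w3.png',np.hstack([cv2.resize(im[100:260,160:340],(405,360)),cv2.resize(v[200:340,130:280],(386,360))])[:,:,::-1])
plan([.610,-.0742,.14],24.6,9,s)
E
```

```text
wrist [([0.5458, 0.2317, 0.0962], 0.95), ([0.5814, 0.0561, 0.0168], 0.73), ([0.4227, 0.0097, 0.0169], 0.69)]
side [([0.5499, 0.2313, 0.1018], 0.79), ([0.6003, -0.1925, 0.0169], 0.74), ([0.3502, -0.1481, 0.0147], 0.51)]
top [([0.5791, 0.05, 0.0176], 0.88), ([0.605, -0.193, 0.0191], 0.69), ([0.3484, -0.1523, 0.0148], 0.62), ([0.42, 0.0092, 0.0137], 0.56)]
red (array([497.8, 242.3]), 37.1, 31.4, 77.8)
red (array([594.9, 221.7]), 38.5, 26.0, 77.8)
beech [239 155] [277 233] (array([546. , 233.8]), 82.6, 38.1, -12.2)
beech [456  22] [511 108] (array([614.8,   5.9]), 69.2, 42.8, 23.2)
cur [0.547  0.234  0.2243] yaw -12.25 f [-0.2  0.4 -0.2] open 0.0856 grip 0.0 t 12.28 dyaw 36.8
[14.1, 32.0, 9.3] [-0.0, -0.0, -0.071]
[11.8, 32.9, 9.3] [-0.0, -0.0, -0.071]
[9.4, 33.7, 9.3] [-0.0, -0.0, -0.071]
[7.0, 34.3, 9.3] [-0.0, -0.0, -0.071]
[4.5, 34.7, 9.3] [-0.0, -0.0, -0.071]
[2.0, 34.9, 9.3] [-0.0, -0.0, -0.071]
[-0.5, 35.0, 9.3] [-0.0, -0.0, -0.071]
[-3.0, 34.8, 9.3] [-0.0, -0.0, -0.071]
[-5.4, 34.5, 9.4] [-0.0, -0.0, -0.071]
```

View pics/w3.png

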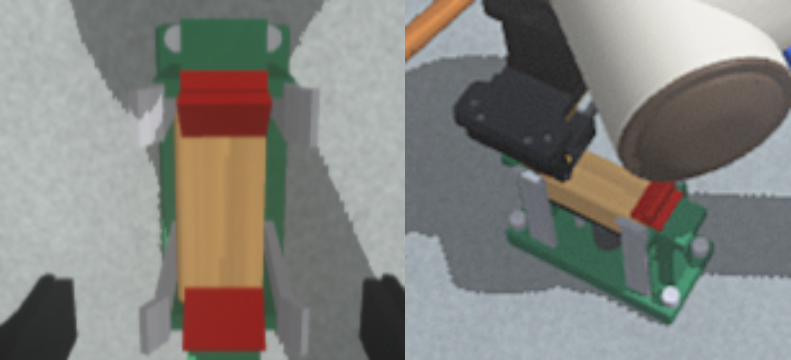

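The first blank sits flat under both red lips, centred at (546, 233.8), with its centre z about 0.10. Now the second blank, this time waiting for the grip to close before lifting.

servo_tool:
  plan:
    - [[14,32,0,0,0,-0.071,87],[12,33,0,0,0,-0.071,87],[9,34,0,0,0,-0.071,87],[7,34,0,0,0,-0.071,87],[5,35,10,0,0,-0.071,87]]

```text
time: 13.25
tool_pos: [0.582, 0.0608, 0.2127]
tcp_rot: [0.997, 0.072, 0.001, -0.0]
ft_force: [-0.2, 0.9, 0.4]
opening: 0.087
grip_force: 0.0
```

servo_tool:
  plan:
    - [[2,35,18,0,0,-0.071,87],[0,35,18,0,0,-0.071,87],[-3,35,20,0,0,-0.071,87],[-5,34,18,0,0,-0.071,87],[0,0,0,0,0,0,87]]

```text
time: 13.88
tool_pos: [0.6085, -0.0769, 0.1359]
tcp_rot: [0.978, 0.209, -0.002, -0.0]
ft_force: [-0.4, 0.3, 0.4]
opening: 0.087
grip_force: 0.0
```

servo_tool:
  plan:
    - [[0,0,0,0,0,0,87]]

```text
time: 14.0
tool_pos: [0.6098, -0.0747, 0.1384]
tcp_rot: [0.978, 0.211, -0.0, 0.0]
ft_force: [0.2, -0.5, 0.3]
opening: 0.0872
grip_force: 0.0
```

```bash
python3 - <<'E'
from h import *
s=sense();im=imaging.get_image('wrist');K,P=cam('wrist',s)
for b in blobs(mask(im,'beech'),300): print(b.min(0),b.max(0),rect(back(K,P,b,.03)))
plan([.610,-.0742,.022],24.6,1,s)
E
```

```text
[236 147] [277 232] (array([613.1, -73.2]), 89.2, 39.8, 24.9)
cur [ 0.6098 -0.0747  0.1384] yaw 24.33 f [ 0.2 -0.5  0.3] open 0.0872 grip 0.0 t 14.0 dyaw 0.3
[0.4, -0.4, 116.4] [0.0, 0.0, -0.005]
```

servo_tool:
  plan:
    - [[2.5,0,40,0,0,0,87],[0,0,40,0,0,0,87],[0,0,28,0,0,0,87],[0,0,8,0,0,0,87],[0,0,0,0,0,0,60]]

```text
time: 14.68
tool_pos: [0.6125, -0.0732, 0.0232]
tcp_rot: [0.977, 0.212, 0.0, 0.0]
ft_force: [0.5, 0.7, 0.7]
opening: 0.0825
grip_force: 0.0
```

servo_tool:
  plan:
    - [[0,0,0,0,0,0,30],[0,0,0,0,0,0,30],[0,0,0,0,0,0,30],[0,0,0,0,0,0,30],[0,0,0,0,0,0,30]]

```text
time: 15.3
tool_pos: [0.6121, -0.0739, 0.0227]
tcp_rot: [0.977, 0.211, 0.0, 0.0]
ft_force: [-0.7, -0.5, 0.7]
opening: 0.0397
grip_force: 60.0
```

servo_tool:
  plan:
    - [[0,0,0,0,0,0,30],[0,0,0,0,0,0,30],[0,0,0,0,0,0,30]]

```text
time: 15.68
tool_pos: [0.612, -0.0739, 0.0227]
tcp_rot: [0.977, 0.211, 0.0, 0.0]
ft_force: [-0.8, -0.5, 2.4]
opening: 0.0393
grip_force: 60.0
```

servo_tool:
  plan:
    - [[0,0,-20,0,0,0,30],[0,0,-50,0,0,0,30],[0,0,-50,0,0,0,30],[0,0,-50,0,0,0,30],[0,0,-30,0,0,0,30]]

```text
time: 16.3
tool_pos: [0.6125, -0.0737, 0.2252]
tcp_rot: [0.977, 0.211, 0.002, 0.0]
ft_force: [0.6, 0.2, -1.2]
opening: 0.0395
grip_force: 60.0
```

```bash
python3 -c "
from h import *
plan([.5462,.2334,.22],-12.3,9)"
```

```text
cur [ 0.6125 -0.0737  0.2252] yaw 24.37 f [ 0.6  0.2 -1.2] open 0.0395 grip 60.0 t 16.3 dyaw -36.7
[7.4, -34.1, 0.6] [-0.0, -0.0, 0.071]
[4.9, -34.6, 0.6] [-0.0, -0.0, 0.071]
[2.5, -34.8, 0.6] [-0.0, -0.0, 0.071]
[-0.0, -34.9, 0.6] [-0.0, -0.0, 0.071]
[-2.5, -34.8, 0.6] [-0.0, -0.0, 0.071]
[-5.0, -34.6, 0.6] [-0.0, -0.0, 0.071]
[-7.4, -34.1, 0.6] [-0.0, -0.0, 0.071]
[-9.8, -33.5, 0.6] [-0.0, -0.0, 0.071]
[-12.2, -32.7, 0.6] [-0.0, -0.0, 0.071]
```

servo_tool:
  plan:
    - [[7,-34,0,0,0,0.071,30],[5,-35,0,0,0,0.071,30],[3,-35,0,0,0,0.071,30],[0,-35,0,0,0,0.071,30],[-3,-35,0,0,0,0.071,30]]

```text
time: 16.92
tool_pos: [0.574, 0.0986, 0.2219]
tcp_rot: [0.999, 0.034, -0.001, -0.0]
ft_force: [1.2, -0.1, -1.1]
opening: 0.0396
grip_force: 60.0
```

servo_tool:
  plan:
    - [[-5,-35,0,0,0,0.071,30],[-7,-34,0,0,0,0.071,30],[-10,-33,0,0,0,0.071,30],[-12,-33,0,0,0,0.071,30],[0,0,0,0,0,0,30]]

```text
time: 17.55
tool_pos: [0.5447, 0.236, 0.2217]
tcp_rot: [0.994, -0.105, -0.001, 0.0]
ft_force: [1.6, -0.3, -0.3]
opening: 0.0395
grip_force: 60.0
```

servo_tool:
  plan:
    - [[0,0,0,0,0,0,30]]

```text
time: 17.68
tool_pos: [0.5452, 0.2337, 0.222]
tcp_rot: [0.994, -0.106, -0.0, 0.0]
ft_force: [0.1, -0.2, -1.4]
opening: 0.0392
grip_force: 60.0
```

```bash
python3 - <<'E'
from h import *
s=sense();im=imaging.get_image('wrist');K,P=cam('wrist',s)
for b in blobs(mask(im,'red'),150): print('red',rect(back(K,P,b,.12)),b.mean(0))
m=cv2.inRange(cv2.cvtColor(im,cv2.COLOR_RGB2HSV),(5,80,90),(28,220,255))
for r in range(160,235,6):
    c=np.where(m[r,200:310])[0]+200;print(r,c.min() if len(c) else 0,c.max() if len(c) else 0,im[r,262].tolist())
plan([.5462,.2334,.165],-12.3,1,s)
E
```

```text
red (array([595.4, 221.6]), 38.1, 26.6, 77.8) [258.         143.76923077]
160 236 276 [176, 137, 88]
166 236 276 [177, 139, 89]
172 227 286 [155, 121, 77]
178 223 289 [149, 117, 74]
184 221 292 [195, 155, 97]
190 221 292 [199, 156, 98]
196 221 291 [200, 158, 99]
202 221 291 [198, 158, 99]
208 222 291 [198, 158, 99]
214 222 291 [186, 146, 92]
220 222 291 [184, 144, 91]
226 222 291 [184, 144, 91]
232 222 290 [183, 143, 90]
cur [0.5452 0.2337 0.222 ] yaw -12.21 f [ 0.1 -0.2 -1.4] open 0.0392 grip 60.0 t 17.68 dyaw -0.1
[1.1, 0.1, 57.0] [0.001, 0.001, 0.001]
```

servo_tool:
  plan:
    - [[1,0,25,0,0,0,30],[0,0,25,0,0,0,30],[0,0,10,0,0,0,30],[0,0,5,0,0,0,30],[0,0,0,0,0,0,30]]

```text
time: 18.35
tool_pos: [0.5469, 0.2337, 0.158]
tcp_rot: [0.994, -0.107, 0.0, -0.0]
ft_force: [-0.2, 0.3, -0.3]
opening: 0.0395
grip_force: 60.0
```

servo_tool:
  plan:
    - [[0,0,5,0,0,0,30],[0,0,5,0,0,0,30],[0,0,0,0,0,0,30]]

```text
time: 18.73
tool_pos: [0.5472, 0.2343, 0.1482]
tcp_rot: [0.994, -0.107, 0.001, -0.001]
ft_force: [0.8, 0.4, 1.8]
opening: 0.0397
grip_force: 60.0
```

servo_tool:
  plan:
    - [[0,0,5,0,0,0,30],[0,0,5,0,0,0,30],[0,0,0,0,0,0,30]]

```text
time: 19.1
tool_pos: [0.5471, 0.2342, 0.1377]
tcp_rot: [0.994, -0.107, 0.001, -0.0]
ft_force: [1.9, -0.4, 0.4]
opening: 0.0397
grip_force: 60.0
```

servo_tool:
  plan:
    - [[0,0,5,0,0,0,30],[0,0,5,0,0,0,30],[0,0,0,0,0,0,30]]

```text
time: 19.48
tool_pos: [0.5466, 0.234, 0.127]
tcp_rot: [0.994, -0.107, 0.0, -0.0]
ft_force: [2.3, 1.1, 2.3]
opening: 0.0396
grip_force: 60.0
```

servo_tool:
  plan:
    - [[0,0,5,0,0,0,30],[0,0,5,0,0,0,30],[0,0,0,0,0,0,30]]

```text
time: 19.85
tool_pos: [0.5465, 0.2339, 0.1169]
tcp_rot: [0.994, -0.107, -0.0, -0.0]
ft_force: [2.2, 1.4, 1.5]
opening: 0.0397
grip_force: 60.0
```

servo_tool:
  plan:
    - [[0,0,5,0,0,0,30],[0,0,4,0,0,0,30],[0,0,0,0,0,0,30],[0,0,0,0,0,0,30]]

```text
time: 20.35
tool_pos: [0.5464, 0.2338, 0.1078]
tcp_rot: [0.994, -0.107, -0.0, 0.0]
ft_force: [3.8, 2.0, -1.3]
opening: 0.0395
grip_force: 60.0
```

servo_tool:
  plan:
    - [[0,0,4,0,0,0,30],[0,0,2.5,0,0,0,30],[0,0,0,0,0,0,30],[0,0,0,0,0,0,30]]

```text
time: 20.85
tool_pos: [0.5464, 0.2338, 0.1022]
tcp_rot: [0.994, -0.107, -0.0, 0.0]
ft_force: [0.2, 0.6, 3.7]
opening: 0.0394
grip_force: 60.0
```

servo_tool:
  plan:
    - [[0,0,0,0,0,0,60],[0,0,0,0,0,0,70],[0,0,0,0,0,0,70],[0,0,0,0,0,0,70]]

```text
time: 21.35
tool_pos: [0.5462, 0.2336, 0.1017]
tcp_rot: [0.994, -0.107, -0.0, 0.0]
ft_force: [0.4, -0.0, -0.4]
opening: 0.0676
grip_force: 0.0
```

servo_tool:
  plan:
    - [[0,0,-20,0,0,0,70],[0,0,-40,0,0,0,70],[0,0,-40,0,0,0,87],[0,0,-20,0,0,0,87],[0,0,0,0,0,0,87]]

```text
time: 21.98
tool_pos: [0.547, 0.2343, 0.2238]
tcp_rot: [0.994, -0.107, 0.001, -0.001]
ft_force: [0.0, 0.9, -1.1]
opening: 0.0857
grip_force: 0.0
```

```bash
python3 - <<'E'
from h import *
c='wrist';s=sense();im=imaging.get_image(c);K,P=cam(c,s);v=imaging.get_image('side')
for cc in ['wrist','side']:
    print(cc,[(np.round(d['xyz'],4).tolist(),round(d['conf'],2)) for d in imaging.place_of(cc,'beech_a_center')])
for b in blobs(mask(im,'red'),150): print('red',rect(back(K,P,b,.12)))
for b in blobs(mask(im,'beech'),150): print('beech',b.min(0),b.max(0),rect(back(K,P,b,.115)))
cv2.imwrite('pics/w4.png',np.hstack([cv2.resize(im[100:260,160:340],(405,360)),cv2.resize(v[200:340,130:280],(386,360))])[:,:,::-1])
print(s['tool_pos'],s['ft_force'])
E
```

```text
wrist [([0.4237, 0.0084, 0.0176], 0.73), ([0.5817, 0.0525, 0.0118], 0.6)]
side [([0.4257, 0.0065, 0.0153], 0.96), ([0.6046, -0.1951, 0.0151], 0.83), ([0.3482, -0.1502, 0.0146], 0.72), ([0.5442, 0.2293, 0.0731], 0.44)]
red (array([498.1, 242.6]), 37.1, 31.3, 77.8)
red (array([595. , 221.9]), 38.3, 26.0, 77.8)
beech [238 152] [277 233] (array([547.6, 233.7]), 85.3, 38.0, -12.0)
[0.54704934 0.23429894 0.22376393] [ 0.00270001  0.92968127 -1.10557942]
```

View pics/w4.png

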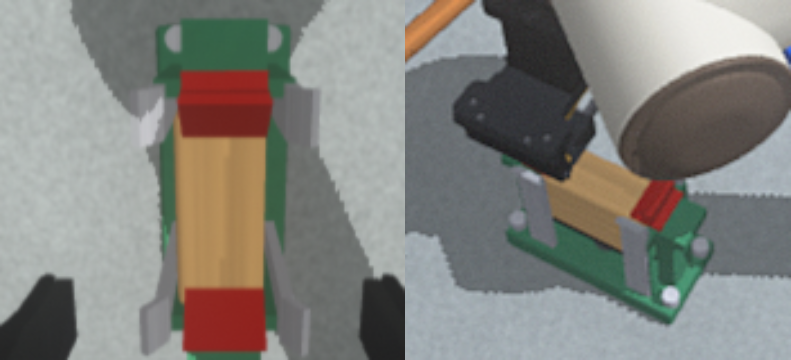

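Both blanks are stacked flat beneath the lips. The side view shows a double-height stack and the lips closed over its ends. The gripper is clear, so I'm handing the job in.

```bash
python3 -c "
from bench import order
print(order.finish_job())"
```

```text
the job is handed in; nothing more can be done
None
```

I loaded both beech blanks one at a time; the last pictures show them stacked flat under the red lips and let go of. I did not approach or touch the walnut blank, and I handed the job in at about 22 s; the hand-in returned no verdict.

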